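# Raise the flask lift by one turn and lock it

## Robot

A 6-joint arm with a two-finger parallel gripper is mounted at the origin on the work surface. World frame = base frame: x ahead of the robot, y to its left, z up, the work surface at z = 0. Lengths are in m, angles in rad, forces in N, time in s.
With the tool pointing down it reaches from about 0.35 to 0.95 m from the base axis. Payload 17.4 kg.
Tool frame: the origin (TCP) lies at the very end of the fingers, on their centre line; the grasp point (between the pads) lies 19 mm behind it; z points along the fingers, y is the line along which they close (so a half turn about z gives the same grasp; the last joint's range is limited). The gripper opens to 93 mm and grips with 3 to 60 N. Pads are 15 mm wide; open, the fingers measure 128 mm over their backs; the gripper's body (75 mm by 188 mm) begins 65 mm behind the grasp point.
Start: joints at [1.153, 0.116, 1.442, -0, 1.584, -0.038], TCP at [0.25, 0.627, 0.219] pointing down, gripper open.
Joint ranges: [-2.83, 2.83], [-0.83, 2.19], [0.07, 2.5], [-1.14, 4.28], [0.01, 3], [-2.97, 2.97]. Speed limits (rad/s): [1.89, 1.89, 2.22, 3.14, 3.14, 3.14].

## Interface

Orientations are given as a unit quaternion [w, x, y, z].
In Python, from workcell import get_state, imaging, hand_in gives the robot as it stands.
- The arm moves only by the tool carry_out, never from a script. Its argument "rows" is a list of rows, each a list of 7 numbers: the shift along the world's x, y, z in units of 25 mm (1.0 is 25 mm), then the turn, a rotation vector about the world's x, y, z in units of 10 degrees (1.0 is 10 degrees), then the finger opening in mm, from 0 to 93. A call has 1 to 12 rows; each row is the pose to reach, as a shift and turn from the pose commanded when the call began; what a row does not reach only later rows make up. A row lasts 1/8 s, in which the tool goes at most 62.5 mm and 10.7 degrees, less where a joint would pass 70% of its speed; a pose out of reach is approached as far as the arm can. A call with a gripper value outside its range is refused whole. The fingers move at their own pace and stop on an object; "grip_force" is the grip in N (left out, the last holds). Time passes only in rows, so rows that repeat a pose let the fingers close. It gives the time, the measured TCP pose, the force, the opening and the grip force at its end, in the units of the state.
- get_state(): the state, without advancing time (a new reading comes with each control period).
- imaging.read_camera(name): name is "scene" or "top"; returns the picture (400x640x3 uint8, red, green, blue); there is no depth.
- imaging.calibration(name): a dict with "fx", "fy", "cx", "cy" (pixels), "eye" and "rotation" of the camera in the world. Camera axes: x right, y down, z forward; pixel columns grow to the right and rows downward; lengths in m; the calibration is good to about 2 mm. A picture is of the moment at which its call begins. calibration takes no time and is no camera call.
- hand_in(): hands the job in; it is judged then, once.
The state is a dict: "time": time; "q": joint angles; "joint_vel": joint speeds; "effort": joint torques, N m; "eef_pos": TCP position; "ee_rot": TCP orientation; "wrist_force": force on the tool from outside, world axes, zero at the start; "wrist_torque": the same for the moment, N m; "opening": finger opening in m; "grasp_force": force on a finger pad.
Only numpy, scipy, OpenCV 4.12 (cv2) and the standard library are available. Lean on these libraries where they do the work, as an engineer would, in place of code of your own. Each camera call takes 0.05 s, during which the arm holds its last target. There are 200 camera calls.

## Task

Raise the flask on the bench lift: with the fingertips, push the hand wheel round by its upright black handle, clockwise seen from above, through exactly one full turn, so that the handle comes back beside the red index post, and let the wheel stop there. Then push the red-knobbed lock lever all the way over to its other side. The flask stays standing on the platform, and nothing else on the bench is to be picked up or knocked about.

Things in the scene. Friction and masses are not known exactly. Their poses are not given: they have to be found in the camera images.
- rig: The lift's fixed cream base plate, 170 mm (its x) by 540 mm (its y), 20 mm thick; it lies on the bench. Origin on the bench directly below the wheel's axis; its x axis points away from the robot (turned up to about 15 deg), its y axis along the plate. The wheel's housing stands at the origin, the flask platform at y = +250 mm, the lock lever at y = -180 mm. Its frame's z is up.
- hub (a point): Centre of the hand wheel, on its upright axis, at the middle of the rim's thickness, 95 mm above the bench. The wheel is painted blue and level: a rim of 65 mm mean radius, 14 mm thick (rim top 102 mm above the bench), three spokes, a hub 32 mm across that stands 10 mm above this point. Below it is a fixed round white housing plate, 194 mm across, with black arrows showing clockwise; everything of the housing stays below 88 mm above the bench.
- handle: The black upright handle (a sleeve that spins freely on its own pin) on the wheel's rim, at the end of one spoke, 65 mm from the wheel's axis: a round post 22 mm across. Origin at its foot on its own axis, 100 mm above the bench; it rises 60 mm from there (top 160 mm above the bench). It goes round with the wheel and starts at any angle round the axis. Pushing it round takes about 2 to 3 N.
- index (a point): Top of the red fixed index post (10 mm square, top 87 mm above the bench, lower than the rim), 88.5 mm from the wheel's axis. The handle starts exactly beside it (same direction from the axis) and must come back to it.
- wheel (a joint): Turn of the hand wheel in rad, 0 at the start (on its lower stop: it cannot go anticlockwise from there), growing clockwise seen from above; one turn = 6.283. It is stiff (friction), turns only while pushed and stays where it is left. It can be over-turned (upper stop at 9.0). Each turn lifts the platform 24 mm.
- lock (a joint): Swing of the lock lever in rad: 0 = free, leaning 0.5 rad from upright towards the rig's -x (the robot's side); 1.0 = locked, leaning 0.5 rad to the rig's +x, at its stop. It starts between 0 and 0.1, and stays where it is left; about 1 to 2 N moves it.
- lock_tip (a point): Centre of the red ball (26 mm across) at the end of the lock lever. The lever is a 10 mm steel rod, 70 mm from pivot to ball centre; the pivot lies 42 mm above the bench at x = 0, y = -180 mm in the rig's frame, and it swings in the plane through the pivot along the rig's x and z. The ball centre is about 103 mm above the bench at either end and 112 mm when upright. The lever's grey block is 70 x 50 mm, and with the pivot's barrel reaches 55 mm above the bench.
- platform_top (a point): Centre of the top face of the lift's square aluminium platform (120 x 120 mm), 85 mm above the bench at the start and 109 mm after one turn. It only goes up and down. It is in the frame of the rig.
- flask: Clear conical flask standing loose on the platform, 76 mm across the foot, 105 mm tall, about 150 g. Origin at the centre of its underside. It rides up with the platform and must not be lifted off it or tipped.
- stopper: Bystander, leave alone: green stopper, 30 mm across, 28 mm tall, standing on the rig's base plate between wheel and lever. Origin at the centre of its underside.
- flask_b: Bystander, leave alone: amber conical flask, 68 mm across, 95 mm tall, on the bench beyond the wheel. Origin at the centre of its underside.
- beaker: Bystander, leave alone: clear beaker, 68 mm across, 85 mm tall, on the bench beyond the wheel. Origin at the centre of its underside.
- jar_small: Bystander, leave alone: white jar, 52 mm across, 65 mm tall, on the robot's side of the lift. Origin at the centre of its underside.
- jar_big: Bystander, leave alone: grey jar, 72 mm across, 110 mm tall, on the bench to the robot's left. Origin at the centre of its underside.
- wash: Bystander, leave alone: green bottle, 64 mm across, 150 mm tall, on the bench to the robot's right. Origin at the centre of its underside.
Mind the look-alikes: they are no part of the job. What is shaped like the flask but blue or yellow is not meant.

How it is judged:
By the outcome, as a careful person would: the job done as asked, in the order asked, and still so for the second after the job is handed in, with the robot touching nothing.
It also fails if it takes over 61 s, if anything falls off the work surface, if the arm or the gripper's body presses on something with over 40 N, if the wrist force passes 120 N, or if a joint passes its speed limit or range.

## Working session

There is one attempt and no reset: what is moved stays moved. The work goes in short steps, Python scripts to look and compute and a tool call to move; the robot and the scene stay as the last step left them, time stands still between calls to the robot, and variables do not carry over. Pictures are saved under pics/ and viewed, at most 10 in all, crops included, and the job is handed in when it is done.

Besides the shell and the picture viewer there is one more tool, called in YAML: its name, and indented under it one key for each argument. carry_out: Moves the arm, as the interface text tells. Its arguments: {"type":"object","properties":{"rows":{"type":"array","items":{"type":"array","items":{"type":"number"}}},"grip_force":{"type":"number"}},"required":["rows"]}

```bash
mkdir -p pics; cat > h.py <<'E'
import numpy as np, cv2
from workcell import get_state, imaging, hand_in
def ray(cam,u,v,z):
    c=imaging.calibration(cam); R=np.array(c["rotation"]); e=np.array(c["eye"])
    d=R@np.array([(u-c["cx"])/c["fx"],(v-c["cy"])/c["fy"],1]); return e+d*(z-e[2])/d[2]
def proj(cam,p):
    c=imaging.calibration(cam); q=np.array(c["rotation"]).T@(np.array(p)-c["eye"])
    return c["fx"]*q[0]/q[2]+c["cx"],c["fy"]*q[1]/q[2]+c["cy"]
def blobs(im,lo,hi,amin=30):
    m=cv2.inRange(cv2.cvtColor(im,cv2.COLOR_RGB2HSV),lo,hi)
    n,_,s,c=cv2.connectedComponentsWithStats(m)
    return [(c[i].round(1).tolist(),s[i].tolist()) for i in range(1,n) if s[i][4]>=amin],m
E
python3 - <<'E'
from h import *
for n in("top","scene"):
    im=imaging.read_camera(n); np.save(n,im); cv2.imwrite(f"pics/{n}0.png",im[:,:,::-1])
    print(n,imaging.calibration(n))
    for k,lo,hi in(("red",(0,150,80),(8,255,255)),("red2",(172,150,80),(180,255,255)),("blue",(100,120,50),(130,255,255)),("black",(0,0,0),(180,255,45))): print(k,blobs(im,lo,hi,15)[0])
s=get_state(); print(s["eef_pos"],s["ee_rot"],s["opening"],s["time"])
E
```

```text
top {'fx': 383.7582977457014, 'fy': 383.7582977457014, 'cx': 323.9998285142927, 'cy': 204.20327518938305, 'eye': array([0.31082264, 0.00561075, 1.35098783]), 'rotation': array([-0.07515616,  0.72796212, -0.67795401,  0.06928972])}
red [([504.1, 115.6], [502, 114, 5, 5, 16]), ([505.0, 125.6], [502, 123, 6, 6, 22]), ([372.3, 205.6], [370, 202, 6, 8, 31])]
red2 [([451.7, 111.0], [449, 109, 6, 5, 15])]
blue [([343.2, 54.5], [0, 0, 640, 147, 68690]), ([317.5, 203.9], [297, 185, 41, 41, 443]), ([62.6, 216.0], [54, 208, 18, 17, 237]), ([203.7, 232.2], [190, 222, 27, 22, 457]), ([63.6, 238.9], [53, 229, 22, 21, 346]), ([249.1, 238.6], [233, 235, 33, 8, 141]), ([56.7, 256.4], [47, 252, 19, 11, 115])]
black [([155.4, 96.6], [143, 94, 23, 9, 52]), ([168.8, 98.0], [164, 95, 10, 8, 26]), ([180.5, 97.9], [173, 95, 15, 9, 31]), ([105.4, 99.4], [103, 96, 7, 7, 19]), ([355.7, 253.9], [30, 96, 597, 304, 97212]), ([84.6, 103.2], [82, 98, 6, 12, 17]), ([58.6, 143.8], [50, 104, 22, 62, 201]), ([120.8, 107.7], [119, 104, 6, 9, 17]), ([73.1, 115.1], [70, 109, 6, 12, 22]), ([81.9, 114.0], [77, 111, 10, 7, 2
[... 1505 characters left out ...]
06]), ([10.5, 145.5], [0, 140, 22, 12, 22]), ([329.1, 166.9], [326, 163, 7, 9, 28]), ([323.1, 194.7], [304, 181, 40, 28, 315]), ([313.4, 369.0], [268, 329, 84, 71, 2661])]
black [([357.5, 5.5], [352, 0, 13, 13, 133]), ([199.0, 23.1], [181, 9, 37, 30, 854]), ([29.8, 16.0], [19, 10, 23, 13, 246]), ([2.1, 28.4], [0, 23, 7, 12, 57]), ([346.6, 30.9], [340, 30, 14, 3, 16]), ([238.6, 234.4], [0, 45, 525, 355, 87074]), ([410.9, 88.4], [408, 84, 7, 11, 49]), ([426.0, 92.5], [423, 90, 8, 7, 31]), ([21.0, 128.7], [15, 124, 13, 11, 100]), ([207.7, 149.2], [193, 139, 31, 21, 481])]
[0.25019987 0.62672991 0.21798177] [-1.10407944e-04  1.88779797e-01  9.82019310e-01 -5.00262562e-04] 0.09298443058463937 0.1
```

View pics/top0.png

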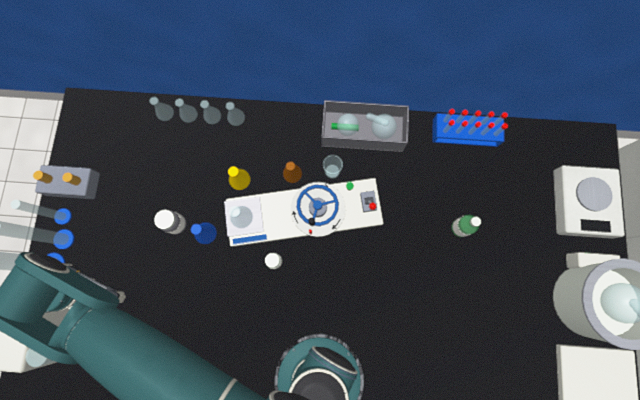

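View pics/scene0.png

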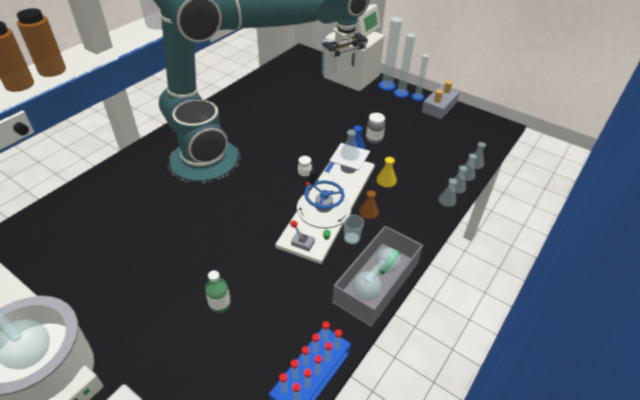

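The rig's plate runs from (225,245) to (383,180) in the top view. The wheel is near (318,204), the flask platform at (243,215) and the lock ball at (372,206). The index and handle look to be near (311,228). The red-topped tubes at (475,120) and the blue and yellow flasks are look-alikes. I'll enlarge this area and measure.

```bash
python3 - <<'E'
s=open('h.py').read()
s=s.replace('import numpy as np, cv2','import numpy as np, cv2\nfrom scipy.spatial.transform import Rotation as Ro').replace('np.array(c["rotation"]).T','rot(c).T').replace('R=np.array(c["rotation"])','R=rot(c)')
s+='\ndef rot(c): return Ro.from_quat(c["rotation"],scalar_first=True).as_matrix()\n'
open('h.py','w').write(s)
E
python3 - <<'E'
from h import *
t=np.load("top.npy"); s=np.load("scene.npy")
a=cv2.resize(t[170:260,220:390],None,fx=4.5,fy=4.5,interpolation=3)[:,:,::-1]
b=cv2.resize(s[165:260,270:350],None,fx=4.5,fy=4.5,interpolation=3)[:,:,::-1]
cv2.imwrite("pics/ct.png",a);cv2.imwrite("pics/cs.png",b)
# rim outer contour
_,m=blobs(t,(100,120,50),(130,255,255)); m2=np.zeros_like(m); m2[180:230,290:345]=m[180:230,290:345]
p=cv2.findNonZero(m2); h=cv2.convexHull(p); e=cv2.fitEllipse(h); print("top rim",e, ray("top",*e[0],.1))
_,m=blobs(s,(100,120,50),(130,255,255)); m2=np.zeros_like(m); m2[178:212,300:348]=m[178:212,300:348]
e=cv2.fitEllipse(cv2.convexHull(cv2.findNonZero(m2))); print("scene rim",e, ray("scene",*e[0],.1))
_,m=blobs(t,(0,0,150),(180,60,255)); m2=np.zeros_like(m); m2[175:250,222:386]=m[175:250,222:386]
m2=cv2.morphologyEx(m2,cv2.MORPH_CLOSE,np.ones((9,9)))
r=cv2.minAreaRect(cv2.findNonZero(m2));bx=cv2.boxPoints(r); print(r); print([ray("top",*q,.02).round(4).tolist() for q in bx])
print("ball top",ray("top",372.3,205.6,.104),"scene",ray("scene",293.6,223.4,.104))
for n,im in(("top",t),("scene",s)):
    for lo,hi in(((0,110,60),(10,255,255)),((170,110,60),(180,255,255))): print(n,[x for x in blobs(im,lo,hi,3)[0] if 290<x[0][0]<385 and 170<x[0][1]<245])
E
```

```text
top rim ((317.22198486328125, 204.7538604736328), (40.15080261230469, 40.91657638549805), 82.328857421875) [0.56645216 0.04774807 0.1       ]
scene rim ((323.5045166015625, 194.0273895263672), (27.71235466003418, 39.147464752197266), 96.99095153808594) [0.57086864 0.03693305 0.1       ]
((301.57769775390625, 209.89544677734375), (58.29669189453125, 156.0360870361328), 78.88695526123047)
[[0.5886, 0.3999, 0.02], [0.7387, -0.1384, 0.02], [0.5326, -0.1872, 0.02], [0.3902, 0.3356, 0.02]]
ball top [ 0.57573477 -0.13477313  0.104     ] scene [ 0.57577967 -0.13853529  0.104     ]
top [([372.3, 205.7], [370, 202, 6, 8, 32]), ([310.1, 230.9], [309, 230, 3, 3, 8])]
top [([369.9, 206.4], [369, 203, 4, 7, 8]), ([374.0, 203.0], [373, 202, 3, 3, 3])]
scene [([306.9, 182.7], [306, 182, 3, 3, 7]), ([293.5, 223.3], [291, 221, 6, 6, 32])]
scene [([307.4, 183.2], [305, 181, 6, 5, 11])]
```

View pics/ct.png

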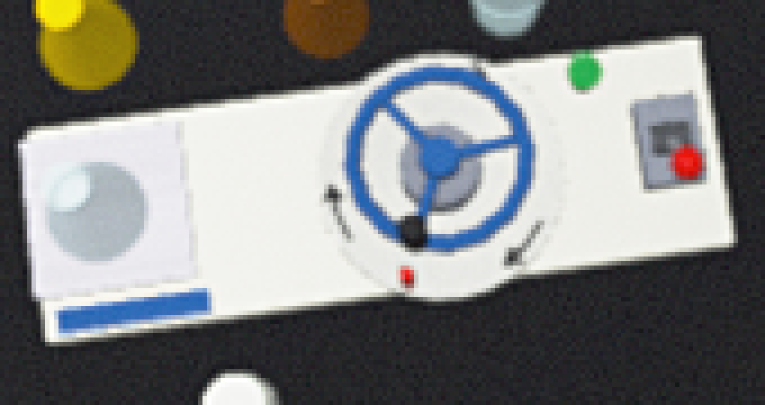

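View pics/cs.png

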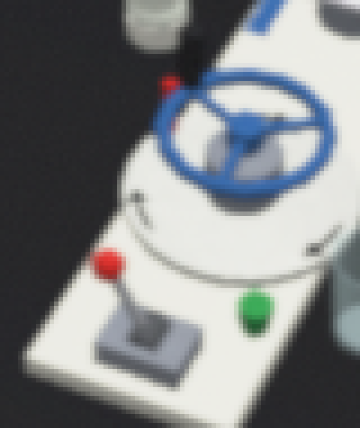

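The crops confirm the targets:
- **Wheel:** centred at top (317.5,204.7).
- **Handle:** the black post at (311.8,221.6), beside the red index at (310,231).
- **Lock lever:** the red ball at (372,206) on its grey block. It is the only red knob on the rig.

Next I'll fit the rig pose from these points.

```bash
python3 - <<'E'
from h import *
from scipy.optimize import least_squares
def pts(p):
    x,y,w,f,l=p; c,s=np.cos(w),np.sin(w)
    L=lambda a,b,z:(x+c*a-s*b,y+s*a+c*b,z)
    P=lambda r,z:(x+r*np.cos(f),y+r*np.sin(f),z)
    return dict(hub=(x,y,.1),idx=P(.0885,.086),hand=P(.065,.158),ball=L(.07*np.sin(l-.5),-.18,.042+.07*np.cos(l-.5)),c1=L(.085,-.27,.02),c2=L(-.085,-.27,.02),c3=L(-.085,.27,.02))
M=[("top","hub",317.4,204.7,1),("top","idx",310.1,230.9,1),("top","hand",311.8,221.6,1),("top","ball",372.3,205.6,1),("top","c1",376,178.4,.7),("top","c2",383.6,224,.7),("top","c3",230.7,246.2,.7),
("scene","hub",324.4,194.1,.7),("scene","idx",307.1,182.9,.7),("scene","ball",293.5,223.3,1)]
def f(p):
    q=pts(p); return np.array([np.array(proj(m[0],q[m[1]]))-m[2:4] for m in M])*np.array([m[4] for m in M])[:,None]
r=least_squares(lambda p:f(p).ravel(),[.57,.045,.15,2.8,.05],loss="soft_l1")
print(r.x, np.degrees(r.x[2:4])); print(f(r.x).round(1).tolist())
for k,v in pts(r.x).items(): print(k,np.round(v,4))
E
```

```text
[0.56494871 0.04858591 0.20475532 2.96614865 0.08072961] [ 11.7316158 169.9477992]
[[-0.5, 0.5], [0.3, 0.5], [-0.3, -0.5], [-0.4, 0.5], [8.9, -1.1], [9.3, -0.5], [8.9, -1.7], [-0.2, -1.8], [-0.2, -0.7], [0.5, -1.5]]
hub [0.5649 0.0486 0.1   ]
idx [0.4778 0.064  0.086 ]
hand [0.5009 0.0599 0.158 ]
ball [ 0.5736 -0.1334  0.1059]
c1 [ 0.7031 -0.1985  0.02  ]
c2 [ 0.5366 -0.2331  0.02  ]
c3 [0.4268 0.2957 0.02  ]
```

```bash
python3 - <<'E'
from h import *
from scipy.optimize import least_squares
def pts(p):
    x,y,w,f,l,o=p; c,s=np.cos(w),np.sin(w)
    L=lambda a,b,z:(x+c*a-s*b,y+s*a+c*b,z)
    P=lambda r,z:(x+r*np.cos(f),y+r*np.sin(f),z)
    return dict(hub=(x,y,.1),idx=P(.0885,.086),hand=P(.065,.158),ball=L(.07*np.sin(l-.5),-.18,.042+.07*np.cos(l-.5)),c1=L(.085,-.27+o,.02),c2=L(-.085,-.27+o,.02),c3=L(-.085,.27+o,.02))
M=[("top","hub",317.4,204.7,1),("top","idx",310.1,230.9,1),("top","hand",311.8,221.6,1),("top","ball",372.3,205.6,1),("top","c1",376,178.4,.7),("top","c2",383.6,224,.7),("top","c3",230.7,246.2,.7),
("scene","hub",324.4,194.1,.7),("scene","idx",307.1,182.9,.7),("scene","ball",293.5,223.3,1)]
def f(p):
    q=pts(p); return np.array([np.array(proj(m[0],q[m[1]]))-m[2:4] for m in M])*np.array([m[4] for m in M])[:,None]
r=least_squares(lambda p:f(p).ravel(),[.57,.045,.15,2.8,.05,.03])
print(r.x, np.degrees(r.x[2:4])); print(f(r.x).round(1).tolist())
for k,v in pts(r.x).items(): print(k,np.round(v,4))
E
```

```text
[0.56606171 0.04594551 0.21450466 2.93770719 0.0544208  0.0488226 ] [ 12.29021163 168.31822342]
[[0.4, 0.2], [0.4, -0.0], [-0.0, -0.9], [0.5, 0.2], [-0.2, -0.4], [0.3, 0.1], [-0.2, 0.0], [-0.4, -1.4], [0.0, -0.5], [0.3, -0.7]]
hub [0.5661 0.0459 0.1   ]
idx [0.4794 0.0639 0.086 ]
hand [0.5024 0.0591 0.158 ]
ball [ 0.5749 -0.1364  0.1052]
c1 [ 0.6962 -0.1521  0.02  ]
c2 [ 0.5301 -0.1883  0.02  ]
c3 [0.4151 0.3394 0.02  ]
```

carry_out:
  rows:
    - [0.4,-1,1,0,0,0.8,0]
    - [1.2,-3,1.6,0,0,1.6,0]
    - [2.1,-5,1.6,0,0,2.4,0]
    - [3,-7.2,1.6,0,0,3.3,0]
    - [4,-9.5,1.6,0,0,4.2,0]
    - [5,-11.8,1.6,0,0,5.1,0]
    - [6,-14.1,1.6,0,0,6,0]
    - [7,-16.4,1.6,0,0,6.9,0]
    - [7.9,-18.7,1.6,0,0,7.8,0]
    - [8.8,-21,1.6,0,0,8.6,0]
    - [9.6,-23,1.6,0,0,9,0]
    - [10.16,-24.04,1.6,0,0,9,0]

```text
time: 1.6
eef_pos: [0.5046, 0.0232, 0.2584]
ee_rot: [-0.0, -0.56, 0.828, -0.0]
wrist_force: [0.9, 0.3, 0.4]
opening: 0.0004
grasp_force: 0.0
```

carry_out:
  rows:
    - [0,0,0,0,0,0,0]
    - [0,0,0,0,0,0,0]

```text
time: 1.85
eef_pos: [0.504, 0.0263, 0.2585]
ee_rot: [-0.0, -0.561, 0.828, 0.0]
wrist_force: [-0.8, 0.7, -0.1]
opening: 0.0006
grasp_force: 0.0
```

```bash
python3 - <<'E'
from h import *
s=get_state(); R=Ro.from_quat(s["ee_rot"],scalar_first=True).as_matrix()
print(s["time"],s["eef_pos"],s["q"],np.degrees(np.arctan2(R[1,1],R[0,1])),R[:,2],s["opening"],s["wrist_force"])
E
```

```text
1.85 [0.50400143 0.02630443 0.25846737] [ 1.46192672e-03 -2.66631449e-01  1.73929086e+00  2.24630442e-04
  1.66935739e+00 -2.76016622e+00] 158.23090210071226 [-4.24474198e-04  2.22919949e-04 -9.99999885e-01] 0.0005833292593140782 [-0.76596351  0.66065139 -0.0507149 ]
```

carry_out:
  rows:
    - [0,0,-1.5,0,0,0,0]
    - [0,0,-3.2,0,0,0,0]
    - [0,0,-4.6,0,0,0,0]
    - [0,0,-5.4,0,0,0,0]
    - [0,0,-5.62,0,0,0,0]
    - [0,0,-5.62,0,0,0,0]

```text
time: 2.6
eef_pos: [0.5046, 0.0262, 0.119]
ee_rot: [0.0, -0.561, 0.828, -0.0]
wrist_force: [0.0, 1.1, 0.8]
opening: 0.0003
grasp_force: 0.0
```

```bash
python3 - <<'E'
from h import *
t=imaging.read_camera("top");s=imaging.read_camera("scene")
a=cv2.resize(t[170:260,270:370],(600,540),interpolation=3);b=cv2.resize(s[150:240,280:360],(480,540),interpolation=3)[:, :200*2]
b=b[:, :200*1] if 0 else b
cv2.imwrite("pics/d.png",cv2.resize(np.hstack([a,b])[:,:,::-1],(800,400)))
E
```

```text
(no output)
```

View pics/d.png

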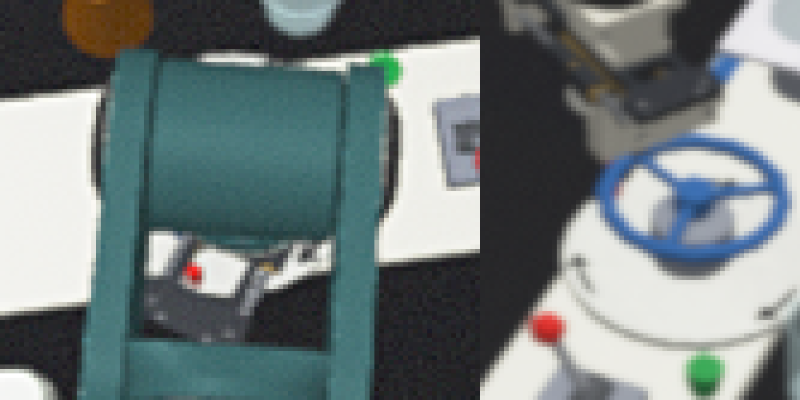

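The top view is hidden by the arm. The scene view shows the fingers beside the handle and clear of the rim. Next I'll generate the arc waypoints to write out.

```bash
cat > arc.py <<'E'
import sys,numpy as np
c=np.array([.566,.046]);R=.065
P=lambda a:c+R*np.array([np.cos(np.radians(a)),np.sin(np.radians(a))])
psi=lambda a:158+(min(a,186)-186)*318/360
def rows(a0,al):
    for a in al:
        d=(P(a)-P(a0))/.025; print([round(d[0],2),round(d[1],2),0,0,0,round((psi(a)-psi(a0))/10,2),0],end=", ")
    print("\n")
rows(198,[193,189,185,180,174,168,162,156,150,144,138,132])
for a in(132,60,-12,-84): rows(a,[a-6*i for i in range(1,13)])
rows(-156,[-159,-162,-165,-167,-169,-170,-170])
E
python3 arc.py
```

```text
[np.float64(-0.06), np.float64(0.22), 0, 0, 0, 0.0, 0], [np.float64(-0.1), np.float64(0.4), 0, 0, 0, 0.0, 0], [np.float64(-0.12), np.float64(0.58), 0, 0, 0, -0.09, 0], [np.float64(-0.13), np.float64(0.8), 0, 0, 0, -0.53, 0], [np.float64(-0.11), np.float64(1.08), 0, 0, 0, -1.06, 0], [np.float64(-0.07), np.float64(1.34), 0, 0, 0, -1.59, 0], [np.float64(0.0), np.float64(1.61), 0, 0, 0, -2.12, 0], [np.float64(0.1), np.float64(1.86), 0, 0, 0, -2.65, 0], [np.float64(0.22), np.float64(2.1), 0, 0, 0, -3.18, 0], [np.float64(0.37), np.float64(2.33), 0, 0, 0, -3.71, 0], [np.float64(0.54), np.float64(2.54), 0, 0, 0, -4.24, 0], [np.float64(0.73), np.float64(2.74), 0, 0, 0, -4.77, 0], 

[np.float64(0.21), np.float64(0.17), 0, 0, 0, -0.53, 0], [np.float64(0.44), np.float64(0.32), 0, 0, 0, -1.06, 0], [np.float64(0.68), np.float64(0.44), 0, 0, 0, -1.59, 0], [np.float64(0.94), np.float64(0.54), 0, 0, 0, -2.12, 0], [np.float64(1.2), np.float64(0.61), 0, 0, 0, -2.65, 0], [np.float64(1.47), np.float64(0.65), 0, 0, 0, -3.18, 0], [np.float64(1.74), np.float64(0.67), 0, 0, 0, -3.71, 0], [np.float64(2.01), n
[... 2064 characters left out ...]
, 0], [np.float64(-2.01), np.float64(0.65), 0, 0, 0, -4.24, 0], [np.float64(-2.2), np.float64(0.85), 0, 0, 0, -4.77, 0], [np.float64(-2.38), np.float64(1.06), 0, 0, 0, -5.3, 0], [np.float64(-2.52), np.float64(1.29), 0, 0, 0, -5.83, 0], [np.float64(-2.65), np.float64(1.53), 0, 0, 0, -6.36, 0], 

[np.float64(-0.05), np.float64(0.13), 0, 0, 0, -0.26, 0], [np.float64(-0.1), np.float64(0.25), 0, 0, 0, -0.53, 0], [np.float64(-0.14), np.float64(0.38), 0, 0, 0, -0.79, 0], [np.float64(-0.16), np.float64(0.47), 0, 0, 0, -0.97, 0], [np.float64(-0.18), np.float64(0.56), 0, 0, 0, -1.15, 0], [np.float64(-0.19), np.float64(0.61), 0, 0, 0, -1.24, 0], [np.float64(-0.19), np.float64(0.61), 0, 0, 0, -1.24, 0],
```

carry_out:
  rows:
    - [-0.06,0.22,0,0,0,0,0]
    - [-0.1,0.4,0,0,0,0,0]
    - [-0.12,0.58,0,0,0,-0.09,0]
    - [-0.13,0.8,0,0,0,-0.53,0]
    - [-0.11,1.08,0,0,0,-1.06,0]
    - [-0.07,1.34,0,0,0,-1.59,0]
    - [0,1.61,0,0,0,-2.12,0]
    - [0.1,1.86,0,0,0,-2.65,0]
    - [0.22,2.1,0,0,0,-3.18,0]
    - [0.37,2.33,0,0,0,-3.71,0]
    - [0.54,2.54,0,0,0,-4.24,0]
    - [0.73,2.74,0,0,0,-4.77,0]

```text
time: 4.2
eef_pos: [0.5224, 0.0948, 0.1183]
ee_rot: [-0.0, -0.177, 0.984, -0.0]
wrist_force: [-2.3, -0.6, 1.7]
opening: 0.0007
grasp_force: 1.3
```

```bash
python3 - <<'E'
from h import *
s=imaging.read_camera("scene"); t=imaging.read_camera("top")
b=cv2.resize(s[130:240,260:390],(650,550),interpolation=3)
cv2.imwrite("pics/e.png",b[:,:,::-1]); st=get_state(); print(st["q"],st["wrist_force"],st["eef_pos"])
E
```

```text
[ 1.31536949e-01 -1.55283332e-01  1.87293279e+00  8.67735906e-05
  1.42405662e+00 -1.79630542e+00] [ 0.30041812  0.9533724  -0.12030975] [0.52264957 0.09489537 0.118122  ]
```

View pics/e.png

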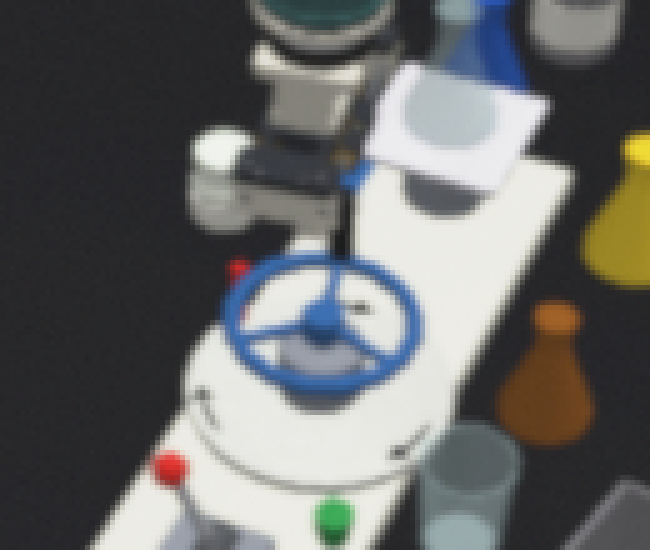

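The wheel turns: the black handle is now at crop (340,220), in front of the fingers, and the flask is standing. I'll continue round.

carry_out:
  rows:
    - [0.21,0.17,0,0,0,-0.53,0]
    - [0.44,0.32,0,0,0,-1.06,0]
    - [0.68,0.44,0,0,0,-1.59,0]
    - [0.94,0.54,0,0,0,-2.12,0]
    - [1.2,0.61,0,0,0,-2.65,0]
    - [1.47,0.65,0,0,0,-3.18,0]
    - [1.74,0.67,0,0,0,-3.71,0]
    - [2.01,0.65,0,0,0,-4.24,0]
    - [2.28,0.61,0,0,0,-4.77,0]
    - [2.54,0.54,0,0,0,-5.3,0]
    - [2.8,0.44,0,0,0,-5.83,0]
    - [3.04,0.32,0,0,0,-6.36,0]

```text
time: 5.8
eef_pos: [0.5984, 0.1026, 0.1181]
ee_rot: [-0.0, 0.367, 0.93, 0.0]
wrist_force: [-1.5, 2.4, 1.1]
opening: 0.0006
grasp_force: 1.3
```

carry_out:
  rows:
    - [0.23,-0.15,0,0,0,-0.53,0]
    - [0.44,-0.32,0,0,0,-1.06,0]
    - [0.63,-0.51,0,0,0,-1.59,0]
    - [0.8,-0.72,0,0,0,-2.12,0]
    - [0.95,-0.95,0,0,0,-2.65,0]
    - [1.08,-1.19,0,0,0,-3.18,0]
    - [1.17,-1.45,0,0,0,-3.71,0]
    - [1.24,-1.71,0,0,0,-4.24,0]
    - [1.29,-1.98,0,0,0,-4.77,0]
    - [1.3,-2.25,0,0,0,-5.3,0]
    - [1.29,-2.52,0,0,0,-5.83,0]
    - [1.24,-2.79,0,0,0,-6.36,0]

```text
time: 7.3
eef_pos: [0.6295, 0.0328, 0.1182]
ee_rot: [-0.0, 0.802, 0.597, 0.0]
wrist_force: [1.2, 2.2, 0.0]
opening: 0.0004
grasp_force: 1.3
```

carry_out:
  rows:
    - [-0.07,-0.26,0,0,0,-0.53,0]
    - [-0.17,-0.52,0,0,0,-1.06,0]
    - [-0.29,-0.76,0,0,0,-1.59,0]
    - [-0.44,-0.99,0,0,0,-2.12,0]
    - [-0.61,-1.2,0,0,0,-2.65,0]
    - [-0.8,-1.39,0,0,0,-3.18,0]
    - [-1.01,-1.56,0,0,0,-3.71,0]
    - [-1.24,-1.71,0,0,0,-4.24,0]
    - [-1.49,-1.83,0,0,0,-4.77,0]
    - [-1.74,-1.93,0,0,0,-5.3,0]
    - [-2,-2,0,0,0,-5.83,0]
    - [-2.27,-2.05,0,0,0,-6.36,0]

```text
time: 8.8
eef_pos: [0.5727, -0.0185, 0.1182]
ee_rot: [-0.0, 0.996, 0.084, 0.0]
wrist_force: [2.8, 1.5, -1.6]
opening: 0.0003
grasp_force: 1.5
```

```bash
python3 - <<'E'
from h import *
s=imaging.read_camera("scene"); t=imaging.read_camera("top")
b=cv2.resize(s[130:240,260:390],(390,330),interpolation=3);a=cv2.resize(t[170:260,270:370],(366,330),interpolation=3)
cv2.imwrite("pics/f.png",np.hstack([a,b])[:,:,::-1]); st=get_state(); print(st["q"],st["wrist_force"],st["eef_pos"])
E
```

```text
[-7.71080373e-02 -6.17302911e-02  1.78695968e+00 -3.01042318e-06
  1.41625536e+00  1.32334532e+00] [ 0.10721442 -0.28679593  0.19219585] [ 0.57233445 -0.01864416  0.11822165]
```

View pics/f.png

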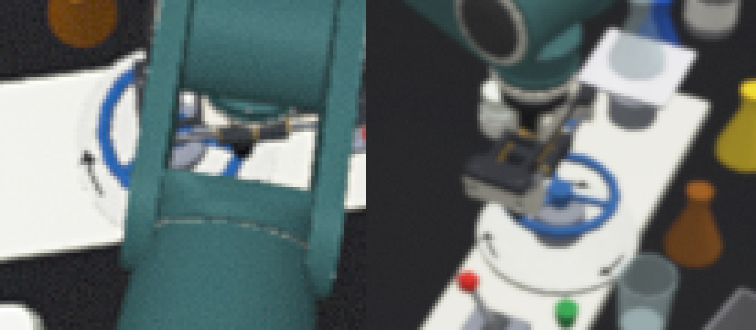

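Forces are steady at about 3 N. The handle is now on the -y side, ahead of the fingers, at crop (243,150). I'll push on to just short of the index, then look with the arm clear.

carry_out:
  rows:
    - [-0.27,-0.01,0,0,0,-0.53,0]
    - [-0.54,0,0,0,0,-1.06,0]
    - [-0.81,0.04,0,0,0,-1.59,0]
    - [-1.08,0.11,0,0,0,-2.12,0]
    - [-1.33,0.21,0,0,0,-2.65,0]
    - [-1.57,0.33,0,0,0,-3.18,0]
    - [-1.8,0.48,0,0,0,-3.71,0]
    - [-2.01,0.65,0,0,0,-4.24,0]
    - [-2.2,0.85,0,0,0,-4.77,0]
    - [-2.38,1.06,0,0,0,-5.3,0]
    - [-2.52,1.29,0,0,0,-5.83,0]
    - [-2.65,1.53,0,0,0,-6.36,0]

```text
time: 10.4
eef_pos: [0.5067, 0.0196, 0.1183]
ee_rot: [0.0, 0.892, -0.453, 0.0]
wrist_force: [2.4, -2.6, -0.8]
opening: 0.001
grasp_force: 1.6
```

carry_out:
  rows:
    - [-0.05,0.13,0,0,0,-0.26,0]
    - [-0.1,0.25,0,0,0,-0.53,0]
    - [-0.14,0.38,0,0,0,-0.79,0]
    - [-0.16,0.47,0,0,0,-0.97,0]
    - [-0.18,0.56,0,0,0,-1.15,0]
    - [-0.19,0.61,0,0,0,-1.24,0]
    - [-0.19,0.61,0,0,0,-1.24,0]
    - [-0.19,0.61,0,0,0,-1.24,0]

```text
time: 11.4
eef_pos: [0.5017, 0.035, 0.1182]
ee_rot: [-0.0, 0.838, -0.546, -0.0]
wrist_force: [0.2, 0.5, -0.1]
opening: 0.0009
grasp_force: 0.3
```

```bash
python3 - <<'E'
from h import *
st=get_state(); print(st["time"],st["q"],st["wrist_force"],st["eef_pos"])
d=st["eef_pos"][:2]-np.array([.566,.046]); print(np.degrees(np.arctan2(d[1],d[0])),np.hypot(*d))
E
```

```text
11.4 [ 1.87118700e-02 -2.21530544e-01  1.92966026e+00  2.76744743e-04
  1.43353247e+00  2.74539698e+00] [ 0.15969307  0.53761879 -0.07052022] [0.50172148 0.03497661 0.11815504]
-170.2687718958554 0.0652168900502655
```

carry_out:
  rows:
    - [0,-0.6,0,0,0,0,0]
    - [0,-1.2,0.6,0,0,0,0]
    - [0,-1.8,2.4,0,0,0,0]
    - [0,-3,4.6,0,0,0,0]
    - [0,-5,5,0,0,0,0]
    - [0,-7,5,0,0,0,0]
    - [0,-8.8,5,0,0,0,0]
    - [0,-9.4,5,0,0,0,0]

```text
time: 12.4
eef_pos: [0.5011, -0.203, 0.244]
ee_rot: [0.0, 0.837, -0.548, 0.0]
wrist_force: [-0.0, -0.2, -0.2]
opening: 0.0003
grasp_force: 0.0
```

```bash
cat > look.py <<'E'
from h import *
import sys
t=imaging.read_camera("top"); s=imaging.read_camera("scene"); np.save("top1",t); np.save("scene1",s)
t0=np.load("top.npy")
def black(im):  # handle: dark px inside wheel's surroundings, centre weighted by darkness
    g=cv2.cvtColor(im,cv2.COLOR_RGB2GRAY).astype(float)[212:230,300:326]; w=np.clip(70-g,0,None)
    n,l,st,c=cv2.connectedComponentsWithStats((w>0).astype(np.uint8)); k=1+np.argmax(st[1:,4])
    w*=(l==k); v,u=np.mgrid[212:230,300:326]; return (u*w).sum()/w.sum(),(v*w).sum()/w.sum(),st[k,4]
C=np.array([.566,.046])
for im in(t0,t):
    h=black(im); p=ray("top",h[0],h[1],.158)[:2]-C; print(h,np.degrees(np.arctan2(p[1],p[0])),np.hypot(*p))
a=cv2.resize(t[190:240,290:345],(440,400),interpolation=3);b=cv2.resize(t0[190:240,290:345],(360,400),interpolation=3) if 0 else cv2.resize(s[130:240,260:390],(360,400))
cv2.imwrite(f"pics/{sys.argv[1]}.png",np.hstack([a,b])[:,:,::-1])
E
python3 look.py g
```

```text
(np.float64(311.6189967982924), np.float64(221.67235859124867), np.int32(37)) 168.7342255528863 0.06814692205279539
(np.float64(311.9927083333333), np.float64(221.665625), np.int32(37)) 169.68703632923618 0.06782475827918737
```

View pics/g.png

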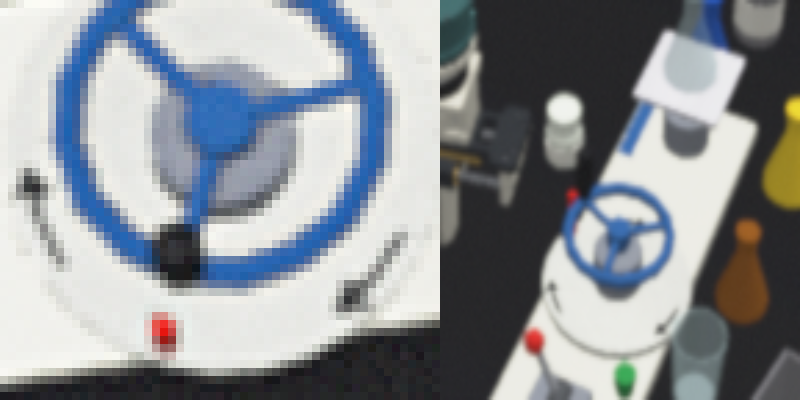

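The handle is back beside the index: (312.0,221.7) now against (311.6,221.7) at the start, about 1° short. I'll cross-check with the spokes.

```bash
python3 - <<'E'
from h import *
t0=np.load("top.npy");t1=np.load("top1.npy")
c=np.array(proj("top",(.566,.046,.1))); 
v,u=np.mgrid[0:400,0:640]; du,dv=u-c[0],v-c[1]; r=np.hypot(du,dv); an=np.degrees(np.arctan2(dv,du))
def ang(im):
    w=np.clip(im[:,:,2].astype(float)-im[:,:,0]-30,0,120); out=[]
    for a0 in (-10,103,-130):
        d=(an-a0+180)%360-180; m=(r>8)&(r<14.5)&(abs(d)<25); W=w*m
        out.append(np.degrees(np.arctan2((W*dv).sum(),(W*du).sum())))
    return np.array(out)
a,b=ang(t0),ang(t1); print(c,a,b,b-a)
E
```

```text
[317.73558969 204.9230775 ] [ -15.94099077  110.37317396 -135.11392553] [ -17.35860893  108.97285583 -136.85183968] [-1.41761815 -1.40031814 -1.73791414]
```

Spokes and handle agree: about 1.4° short, which is 1.6 mm at the handle. I'll return the same way and push that much further.

carry_out:
  rows:
    - [0,2,0,0,0,0,0]
    - [0,4.2,0,0,0,0,0]
    - [0,6.2,0,0,0,0,0]
    - [0,7.4,-1,0,0,0,0]
    - [0,7.8,-3,0,0,0,0]
    - [0,7.8,-4.8,0,0,0,0]
    - [0,7.9,-5,0,0,0,0]
    - [0,8.4,-5,0,0,0,0]
    - [0,8.8,-5,0,0,0,0]
    - [0,9.1,-5,0,0,0,0]
    - [0,9.25,-5,0,0,0,0]

```text
time: 13.88
eef_pos: [0.502, 0.0317, 0.1188]
ee_rot: [-0.0, 0.838, -0.546, 0.0]
wrist_force: [0.5, -0.6, -0.0]
opening: 0.0003
grasp_force: 0.0
```

carry_out:
  rows:
    - [0,0.08,0,0,0,0,0]
    - [0,0.12,0,0,0,0,0]
    - [0,0.15,0,0,0,0,0]
    - [0,0.18,0,0,0,0,0]
    - [-0.01,0.2,0,0,0,0,0]
    - [-0.01,0.215,0,0,0,0,0]
    - [-0.01,0.215,0,0,0,0,0]
    - [-0.01,0.215,0,0,0,0,0]

```text
time: 14.88
eef_pos: [0.5015, 0.0365, 0.1181]
ee_rot: [-0.0, 0.837, -0.547, 0.0]
wrist_force: [1.7, -1.9, -0.4]
opening: 0.0005
grasp_force: 1.5
```

carry_out:
  rows:
    - [0,-0.6,0,0,0,0,0]
    - [0,-1.2,0.6,0,0,0,0]
    - [0,-1.8,2.4,0,0,0,0]
    - [0,-3,4.6,0,0,0,0]
    - [0,-5,5,0,0,0,0]
    - [0,-7,5,0,0,0,0]
    - [0,-8.8,5,0,0,0,0]
    - [0,-9.4,5,0,0,0,0]
    - [0,-9.4,5,0,0,0,0]

```text
time: 16.0
eef_pos: [0.5012, -0.1993, 0.2436]
ee_rot: [-0.0, 0.837, -0.547, 0.0]
wrist_force: [-0.1, 0.6, -0.8]
opening: 0.0008
grasp_force: 0.0
```

```bash
python3 look.py h; python3 - <<'E'
from h import *
t0=np.load("top.npy");t1=np.load("top1.npy")
c=np.array(proj("top",(.566,.046,.1))); 
v,u=np.mgrid[0:400,0:640]; du,dv=u-c[0],v-c[1]; r=np.hypot(du,dv); an=np.degrees(np.arctan2(dv,du))
def ang(im):
    w=np.clip(im[:,:,2].astype(float)-im[:,:,0]-30,0,120); out=[]
    for a0 in (-10,103,-130):
        d=(an-a0+180)%360-180; m=(r>8)&(r<14.5)&(abs(d)<25); W=w*m
        out.append(np.degrees(np.arctan2((W*dv).sum(),(W*du).sum())))
    return np.array(out)
print(ang(t1)-ang(t0)); s=get_state(); print(s["eef_pos"],s["time"],s["q"])
E
```

```text
(np.float64(311.6189967982924), np.float64(221.67235859124867), np.int32(37)) 168.7342255528863 0.06814692205279539
(np.float64(311.49144008056396), np.float64(221.60624370594158), np.int32(37)) 168.3604212183161 0.06805194801948956
[ 0.00749315  0.06233907 -0.00323587]
[ 0.5014752  -0.19783868  0.2434946 ] 16.1 [-4.23298727e-01 -1.87464803e-01  1.69719809e+00  3.77351147e-04
  1.63171704e+00  2.30381927e+00]
```

The wheel is at one full turn: the spokes match the start within 0.1°. Now the lever. I'll turn the wide fingertip face across the rig's x axis and come down on the robot's side of the ball.

carry_out:
  rows:
    - [0.2,0.4,0,0,0,0.9,0]
    - [0.4,0.8,0,0,0,1.9,0]
    - [0.6,1.2,0,0,0,2.9,0]
    - [0.8,1.6,0,0,0,3.9,0]
    - [1,1.9,0,0,0,4.9,0]
    - [1.18,2.08,0,0,0,5.9,0]
    - [1.18,2.08,0,0,0,6.9,0]
    - [1.18,2.08,-1,0,0,7.86,0]
    - [1.18,2.08,-2.8,0,0,7.86,0]
    - [1.18,2.08,-4.6,0,0,7.86,0]
    - [1.18,2.08,-5.7,0,0,7.86,0]
    - [1.18,2.08,-5.94,0,0,7.86,0]

```text
time: 17.6
eef_pos: [0.5304, -0.1451, 0.0933]
ee_rot: [-0.001, 0.994, 0.108, -0.001]
wrist_force: [0.7, 0.6, 1.1]
opening: 0.0005
grasp_force: 0.0
```

```bash
python3 - <<'E'
from h import *
s=imaging.read_camera("scene"); b=cv2.resize(s[170:270,250:370],(720,600),interpolation=3)
cv2.imwrite("pics/i.png",b[:,:,::-1]); st=get_state(); print(st["eef_pos"],st["ee_rot"],st["wrist_force"])
E
```

```text
[ 0.53072726 -0.14541444  0.09392203] [-3.25537709e-04  9.94140482e-01  1.08093806e-01 -5.70042939e-04] [ 0.50358735  0.97419953 -1.56462666]
```

View pics/i.png

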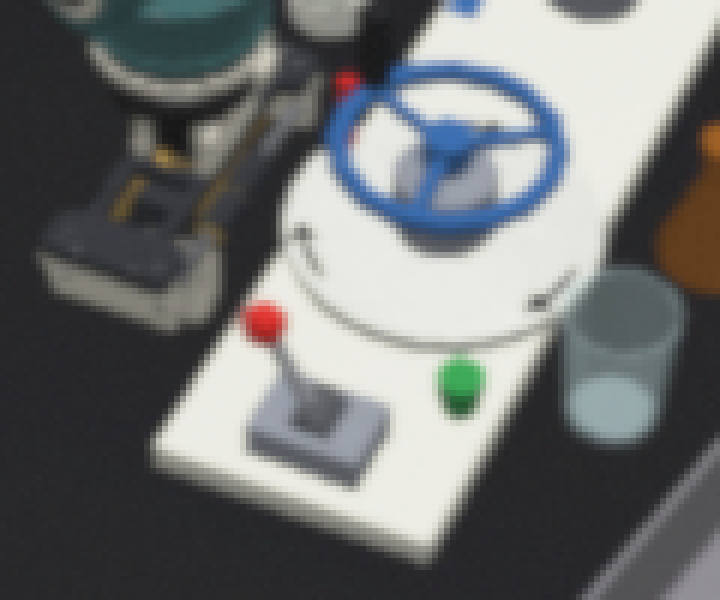

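The ball (crop 265,322) is clear ahead of the fingers and nothing stands in the way. Pushing along the rig's +x.

carry_out:
  rows:
    - [0.4,0.09,0,0,0,0,0]
    - [0.7,0.15,0,0,0,0,0]
    - [1,0.22,0,0,0,0,0]
    - [1.3,0.28,0,0,0,0,0]
    - [1.6,0.35,0,0,0,0,0]
    - [1.9,0.41,0,0,0,0,0]
    - [2.2,0.48,0,0,0,0,0]
    - [2.5,0.54,0,0,0,0,0]
    - [2.75,0.6,0,0,0,0,0]
    - [2.95,0.64,0,0,0,0,0]
    - [3.1,0.68,0,0,0,0,0]
    - [3.2,0.7,0,0,0,0,0]

```text
time: 19.15
eef_pos: [0.6111, -0.1289, 0.0945]
ee_rot: [-0.0, 0.994, 0.107, -0.0]
wrist_force: [0.7, -0.7, -0.0]
opening: 0.0003
grasp_force: 0.5
```

carry_out:
  rows:
    - [0.05,0.01,0,0,0,0,0]
    - [0.08,0.02,0,0,0,0,0]
    - [0.08,0.02,0,0,0,0,0]

```text
time: 19.52
eef_pos: [0.613, -0.1285, 0.0947]
ee_rot: [0.0, 0.994, 0.107, 0.0]
wrist_force: [-0.5, 0.8, -0.9]
opening: 0.0006
grasp_force: 0.3
```

carry_out:
  rows:
    - [0.04,0.01,0,0,0,0,0]
    - [0.08,0.02,0,0,0,0,0]
    - [0.08,0.02,0,0,0,0,0]

```text
time: 19.9
eef_pos: [0.6151, -0.128, 0.0947]
ee_rot: [-0.0, 0.994, 0.108, 0.0]
wrist_force: [-0.3, -0.1, -0.5]
opening: 0.0007
grasp_force: 0.3
```

carry_out:
  rows:
    - [0.04,0.01,0,0,0,0,0]
    - [0.08,0.02,0,0,0,0,0]
    - [0.08,0.02,0,0,0,0,0]

```text
time: 20.27
eef_pos: [0.6171, -0.1274, 0.0946]
ee_rot: [-0.0, 0.994, 0.107, 0.0]
wrist_force: [-0.6, 0.2, -1.3]
opening: 0.0006
grasp_force: 0.3
```

```bash
python3 - <<'E'
from h import *
s=imaging.read_camera("scene"); st=get_state(); print(st["eef_pos"],st["wrist_force"])
print([x for x in blobs(s,(0,110,60),(10,255,255),8)[0] if 270<x[0][0]<340 and 190<x[0][1]<260])
P=np.array([.6043,-.1299]);d=np.array([.977,.213])
for l in(.8,.9,.95,1,1.05): print(l,np.round(proj("scene",(*(P+d*.07*np.sin(l-.5)),.042+.07*np.cos(l-.5))),1), "start",np.round(proj("scene",(*(P+d*.07*np.sin(.05-.5)),.105)),1))
E
```

```text
[ 0.61709186 -0.12743413  0.09468458] [-0.21992474 -0.50629921 -0.85953383]
[([311.8, 229.5], [309, 226, 7, 8, 38])]
0.8 [308.  226.7] start [293.7 222.6]
0.9 [309.8 227.8] start [293.7 222.6]
0.95 [310.7 228.4] start [293.7 222.6]
1 [311.6 229.1] start [293.7 222.6]
1.05 [312.4 229.7] start [293.7 222.6]
```

The ball at scene (311.8,229.5) is about where 1.0 rad projects. I'll creep on until the stop is felt.

carry_out:
  rows:
    - [0.03,0.01,0,0,0,0,0]
    - [0.06,0.01,0,0,0,0,0]
    - [0.06,0.01,0,0,0,0,0]

```text
time: 20.7
eef_pos: [0.6177, -0.1274, 0.0945]
ee_rot: [-0.0, 0.994, 0.107, -0.001]
wrist_force: [-9.4, -2.0, 2.6]
opening: 0.0002
grasp_force: 4.8
```

carry_out:
  rows:
    - [0.03,0.01,0,0,0,0,0]
    - [0.06,0.01,0,0,0,0,0]
    - [0.06,0.01,0,0,0,0,0]

```text
time: 21.08
eef_pos: [0.6181, -0.1273, 0.0944]
ee_rot: [-0.0, 0.994, 0.107, -0.002]
wrist_force: [-21.0, -2.7, 7.4]
opening: 0.0006
grasp_force: 10.2
```

The stop is reached firmly (force up to 21 N). I'll back off along the rig's -x, lift away and check.

carry_out:
  rows:
    - [-0.3,-0.07,0,0,0,0,0]
    - [-0.9,-0.2,0,0,0,0,0]
    - [-1.8,-0.4,0,0,0,0,0]
    - [-2.8,-0.6,0,0,0,0,0]
    - [-3.4,-0.75,1.5,0,0,0,0]
    - [-3.6,-2,3.5,0,0,0,0]
    - [-3.6,-3.5,5,0,0,0,0]
    - [-3.6,-4.5,5.5,0,0,0,0]
    - [-3.6,-4.5,5.5,0,0,0,0]
    - [-3.6,-4.5,5.5,0,0,0,0]

```text
time: 22.32
eef_pos: [0.5295, -0.2389, 0.2314]
ee_rot: [-0.0, 0.994, 0.107, -0.0]
wrist_force: [-0.1, -0.0, -0.9]
opening: 0.0002
grasp_force: 0.0
```

```bash
python3 look.py j; python3 - <<'E'
from h import *
t=np.load("top1.npy");s=np.load("scene1.npy")
print([x for x in blobs(s,(0,110,60),(10,255,255),8)[0] if 270<x[0][0]<340 and 190<x[0][1]<260])
cv2.imwrite("pics/k.png",np.hstack([cv2.resize(t[140:280,220:400],(400,311)),cv2.resize(s[110:265,250:430],(400,311))])[:,:,::-1])
print(get_state()["time"])
E
```

```text
(np.float64(311.6189967982924), np.float64(221.67235859124867), np.int32(37)) 168.7342255528863 0.06814692205279539
(np.float64(311.5283213182286), np.float64(221.57672502574664), np.int32(39)) 168.432644782829 0.06793031973510004
[([312.0, 229.6], [309, 226, 7, 8, 36])]
22.425
```

View pics/k.png

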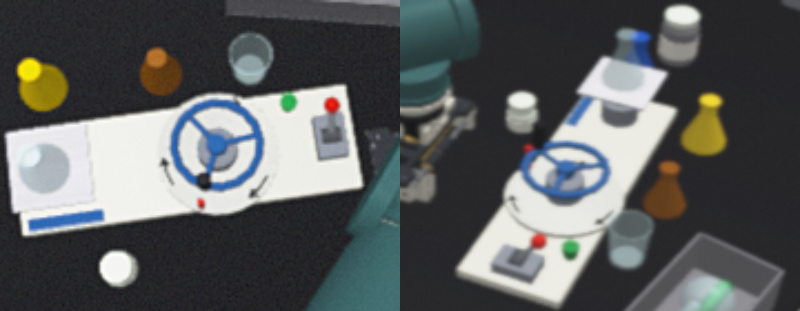

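The pictures show the handle beside the index, at (204,181) and (201,203) in the left half. The lever leans to the far side with its ball at (332,105), the flask stands on the platform, and the other things are where they were.

```bash
python3 -c "
from workcell import hand_in
print(hand_in())"
```

```text
the job is handed in; nothing more can be done
None
```

I handed the job in at about 22 s: the wheel is one full turn clockwise with its handle back beside the index, the lock lever is against its far stop, the flask is still standing on the platform, and the final pictures show nothing else disturbed.

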